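Lock the hose adapter into the air outlet and tug-test it

ROBOT

A 6-joint arm with a two-finger parallel gripper is mounted at the origin on a cart in front of the work surface, level with it; the furniture and walls round the work are solid. World frame = base frame: x ahead of the robot, y to its left, z up, the work surface at z = 0. Lengths are in m, angles in rad, forces in N, time in s.
With the tool pointing down it reaches from about 0.375 to 0.975 m from the base axis. Payload 3.8 kg.
Tool frame: the origin (TCP) lies between the finger pads, 19 mm behind the fingertips; this is the grasp point; z points along the fingers, y is the line along which they close (so a half turn about z gives the same grasp; the last joint's range is limited). The gripper opens to 85 mm and grips with 20 to 120 N. Pads are 22 mm wide; open, the fingers measure 114 mm over their backs; the gripper's body (76 mm by 85 mm) begins 54 mm behind the grasp point. The pads swing forward as they close: fully open they stand 13 mm farther back than shut.
Start: joints at [-1.293, 0.264, 1.604, -0, 1.274, -0.037], TCP at [0.209, -0.642, 0.25] pointing down, gripper open.
Joint ranges: [-2.63, 2.63], [-0.94, 2.18], [0.31, 2.57], [-1.31, 4.45], [0, 2.66], [-2.55, 2.55]. Speed limits (rad/s): [2.57, 2.57, 3.14, 3.14, 3.14, 3.14].

INTERFACE

Orientations are given as a unit quaternion [x, y, z, w].
In Python, from station import r gives the robot as it stands. The module is installed in compiled form; this text tells all that it offers.
- The arm moves only by the shell command python3 -m pendant 'ROWS' [FORCE]. ROWS is JSON, a list of rows, each an object with "xyz": the shift along the tool's x, y, z in mm, a list of three; "yaw": the turn about the tool's z in degrees; "claw": the opening, from 0 (shut) to 1 (fully open). A call has 1 to 8 rows; each row shifts and turns the commanded pose from where the row before left it, along the tool's axes as they then stand; what a row does not reach is not made up. A row lasts 1/12 s, in which the tool goes at most 41.7 mm and 7.16 degrees, less where a joint would pass 70% of its speed; a pose out of reach is approached as far as the arm can. A call with a gripper value outside its range is refused whole. The fingers move at their own pace and stop on an object; FORCE is the grip in N (left out, the last holds). Time passes only in rows, so rows that do not move let the fingers close. It gives the time, the measured TCP pose, the force, the opening and the grip force at its end, in the units of the state.
- r.get_obs(): the state, without advancing time (a new reading comes with each control period).
- r.grab_frame(name): name is "scene" or "top" or "wrist"; returns the picture (420x560x3 uint8, red, green, blue); there is no depth.
- r.camera_params(name): a dict with "K" (3x3 intrinsics, pixels), "extrinsics" (4x4, takes a point from camera to world coordinates). Camera axes: x right, y up, looking along -z (the intrinsics and any distortion apply to the point x, -y, -z); pixel columns grow to the right and rows downward; lengths in m; the calibration is good to about 2 mm. The wrist camera is an equidistant fisheye: a pixel r from the principal point sees the ray r / f radians off the axis. A picture is of the moment at which its call begins: read the wrist's pose just before it. camera_params takes no time and is no camera call; for the wrist camera it gives the pose at the moment of the call.
- r.job_done(): hands the job in; it is judged then, once.
The state is a dict: "t": time; "joints": joint angles; "dq": joint speeds; "joint_efforts": joint torques, N m; "ee_pos": TCP position; "orientation": TCP orientation; "ft_force": force on the tool from outside, world axes, zero at the start; "wrist_torque": the same for the moment, N m; "grip_width": finger opening in m; "grip_force": force on a finger pad.
Only numpy, scipy, OpenCV 4.12 (cv2) and the standard library are available. Lean on these libraries where they do the work, as an engineer would, in place of code of your own. Each camera call takes 0.05 s, during which the arm holds its last target. There are 200 camera calls.

TASK

Take the blue hose adapter out of its metal stand and push its steel stem straight down into the brass-ringed outlet on top of the white air unit until it locks. Feel for the end of travel and do not force it further; then, before letting go, give it a firm, steady upward pull to check that it holds, and leave it locked in the outlet and standing upright. Do not disturb the other things on the desk.

Things in the scene. Friction and masses are not known exactly. Their poses are not given: they have to be found in the camera images.
- adapter: Hose adapter, 114 mm long, about 70 g, standing stem-down in its stand. Origin at the stem's tip, z up its axis. From the tip: cone 7 to 16 mm diameter over 6 mm, locking groove at 10 to 16 mm (9 mm diameter), 16 mm steel stem to 64 mm, round blue flange 30 mm diameter at 64 to 68 mm, blue 24 x 24 mm square grip at 68 to 100 mm, 11 mm hose tail to 114 mm. Yaw in the outlet is free.
- adapter_grip (a point): Point on the adapter's axis in the blue square grip, 90 mm above the stem's tip: with the TCP here, pointing down, the fingertips are just above the flange. The grip's faces look along the adapter's x and y axes.
- stand: Fixed aluminium block 65 x 65 x 70 mm, origin at the centre of its underside, with a vertical 19 mm hole in its top in which the stem stands; the adapter's flange rests on its top, the stem tip 6 mm above the desk.
- air_unit: Fixed white box, 180 mm wide (y), 82 mm high, gauge and green switch on its front; origin on the desk under the outlet's axis; reaches from x = -55 to +100 mm in its own frame. Inside, pawls snap into the stem's groove with the tip about 50 mm below the mouth; this differs from unit to unit (42 to 58 mm) and cannot be seen. About 2 mm further is a hard stop.
- outlet_mouth (a point): Centre of the outlet's mouth, upper face of the brass ring (outer 38, inner 23, height 6 mm), 88 mm above the desk; z up the bore. 6 to 26 mm deep: 17.8 mm guide bore. Pawls and a valve spring resist with up to about 9 N; at the stop the force rises steeply: 16 N felt means locked; over 25 N damages it. Unlocked, it is pushed up again; the flange never reaches the ring.
- collet (a joint): Sprung collet inside the outlet that carries the pawls: 0 at rest, grows as a locked adapter is pulled up, 4 mm at its stop. Starts to move at a pull of 5 to 8 N, 1 mm at 7 to 10 N, 4 mm at 13 to 16 N; springs back when the pull ends. An unlocked adapter cannot lift it.
- rub_bottle: Bystander: pump bottle of hand rub, 75 x 62 x 164 mm, origin under its centre.
- tape_roll: Bystander: roll of white medical tape lying flat, 67 mm diameter, 25 mm high, origin under its centre.
- oximeter: Bystander: small white finger-clip oximeter, 32 x 58 x 30 mm, origin under its centre.
Not all that is in view belongs to the job. Leave any green or pink look-alike of the adapter alone.

How it is judged:
By the outcome, as a careful person would: the job done as asked, in the order asked, and still so for the second after the job is handed in, with the robot touching nothing.
It also fails if it takes over 48 s, if anything falls off the work surface, if the arm or the gripper's body presses on something with over 40 N, if the wrist force passes 120 N, or if a joint passes its speed limit or range.

## Working session

There is one attempt and no reset: what is moved stays moved. The work goes in short steps, Python scripts to look and compute and a shell command to move; the robot and the scene stay as the last step left them, time stands still between calls to the robot, and variables do not carry over. Pictures are saved under pics/ and viewed, at most 10 in all, crops included, and the job is handed in when it is done.

```bash
mkdir -p pics; cat > h.py <<'E'
from station import r
import numpy as np, cv2
def snap(n,f):
    p=r.camera_params(n); im=r.grab_frame(n); cv2.imwrite('pics/'+f,im[:,:,::-1]); np.savez('pics/'+f+'.npz',K=p['K'],E=p['extrinsics']); return im,p
def ray(n,f,u,v):
    d=np.load('pics/'+f+'.npz');K,E=d['K'],d['E']
    x=(u-K[0,2])/K[0,0];y=(v-K[1,2])/K[1,1]
    if n=='wrist':
        t=np.hypot(x,y); s=np.sin(t)/t if t>1e-9 else 1; c=np.array([x*s,-y*s,-np.cos(t)])
    else: c=np.array([x,-y,-1.])
    c/=np.linalg.norm(c); return E[:3,3],E[:3,:3]@c
def atz(n,f,u,v,z):
    o,d=ray(n,f,u,v); return o+d*(z-o[2])/d[2]
def tri(L):
    A=np.zeros((3,3));b=np.zeros(3)
    for a in L:
        o,d=ray(*a);P=np.eye(3)-np.outer(d,d);A+=P;b+=P@o
    X=np.linalg.solve(A,b); return X,[np.linalg.norm((np.eye(3)-np.outer(d,d))@(X-o)) for o,d in [ray(*a) for a in L]]
E
python3 - <<'E'
from h import *
a=[snap(n,n+'0.png') for n in ('scene','top','wrist')]
for _,p in a: print(np.round(p['K'],1).tolist(),np.round(p['extrinsics'],3).tolist(),[k for k in p])
print(r.get_obs())
E
```

```text
[[394.5, 0.0, 283.7], [0.0, 394.5, 210.9], [0.0, 0.0, 1.0]] [[-0.653, 0.551, -0.52, -0.015], [-0.757, -0.469, 0.455, 0.525], [0.007, 0.691, 0.723, 0.767], [0.0, 0.0, 0.0, 1.0]] ['K', 'extrinsics']
[[507.5, 0.0, 274.6], [0.0, 507.5, 218.1], [0.0, 0.0, 1.0]] [[0.007, 0.998, -0.059, 0.384], [-1.0, 0.008, 0.002, 0.086], [0.003, 0.059, 0.998, 1.404], [0.0, 0.0, 0.0, 1.0]] ['K', 'extrinsics']
[[325.2, 0.0, 276.2], [0.0, 325.2, 208.9], [0.0, 0.0, 1.0]] [[0.309, 0.911, 0.273, 0.278], [-0.951, 0.296, 0.087, -0.619], [-0.002, -0.286, 0.958, 0.374], [0.0, 0.0, 0.0, 1.0]] ['K', 'extrinsics']
{'t': 0.15, 'joints': array([-1.29288733e+00,  2.64603739e-01,  1.60508642e+00, -2.29608287e-05,
        1.27368447e+00, -3.68993866e-02]), 'dq': array([-0.00093783, -0.00204781, -0.0034149 ,  0.00080166, -0.00149299,
        0.00049658]), 'joint_efforts': array([-3.22489877e-04, -5.15903342e+01, -3.67959952e+01, -1.29792338e-04,
        7.93806481e-03,  1.83756737e-05]), 'ee_pos': array([ 0.20884638, -0.64130971,  0.24891795]), 'orientation': array([ 9.87636596e-01,  1.56758289e-01, -1.18003510e-04, -8.83207468e-04]), 'ft_force': array([-0.3314051 ,  0.43999393,  0.17182888]), 'wrist_torque': array([-0.01916608, -0.02355368,  0.05298317]), 'grip_force': 0.0, 'grip_width': 0.08554983537939273}
```

View pics/scene0.png

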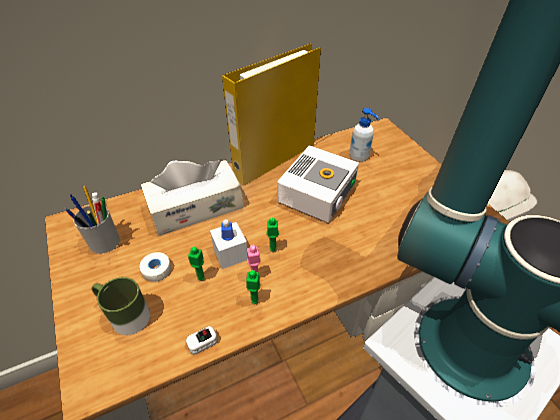

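View pics/top0.png

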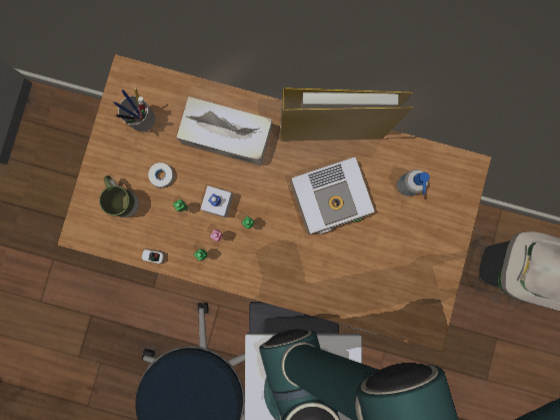

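The scene picture shows the blue adapter in its stand at about (227,230) and the outlet at (327,173). In the top picture they are at (215,200) and (336,203). 

Candidates in the scene picture: blue (227,230), green (197,262), (272,233) and (254,286), pink (254,258). Only the blue one stands in a metal block, so it fits the description. I'll confirm it in one enlarged crop.

```bash
python3 - <<'E'
import cv2,numpy as np
def c(f,u,v,w,h,s=None):
    im=cv2.imread('pics/'+f)[v:v+h,u:u+w]; return cv2.resize(im,(400,300),interpolation=cv2.INTER_CUBIC)
a=np.vstack([np.hstack([c('scene0.png',190,210,80,60),c('top0.png',190,180,56,42)]),np.hstack([c('scene0.png',280,145,80,60),c('top0.png',306,180,56,42)])])
cv2.imwrite('pics/crop.png',a)
E
```

```text
(no output)
```

View pics/crop.png

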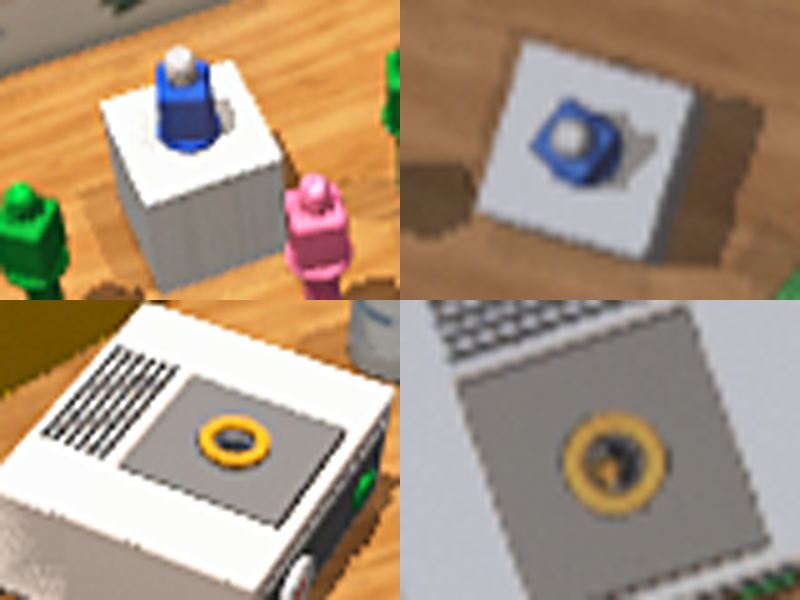

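The crop confirms a blue adapter, with a square grip and grey tail, in the metal block, clear of the green and pink ones. It also shows the outlet's brass ring. Next I'll triangulate both.

```bash
python3 - <<'E'
from h import *
S,T='scene','top';s,t='scene0.png','top0.png'
for n,a,b in [('tail top',(225.7,221),(213.7,198.6)),('stand top c',(228,236),(215.4,200.6)),('mouth',(326.4,172.7),(335.6,202.3))]:
    X,e=tri([(S,s,*a),(T,t,*b)]); print(n,X.round(4),np.round(e,4))
# stand corners
for u,v in [(125,40),(295,92),(240,258),(80,210)]: print(atz(T,t,190+u/7.143-.5,180+v/7.143-.5,.07).round(4))
for n,u,v in [('green',180,205),('pink',216,235),('green',248,222),('green',201,254)]: print(n,atz(T,t,u,v,.1).round(3))
o=r.get_obs(); 
from scipy.spatial.transform import Rotation as R
print(R.from_quat(o['orientation']).as_matrix().round(3))
E
```

```text
tail top [0.5073 0.2376 0.1228] [0.0004 0.0004]
stand top c [0.5065 0.2385 0.0731] [0.0009 0.0009]
mouth [ 0.5033 -0.0752  0.0905] [0.0002 0.0002]
[0.5483 0.2624 0.07  ]
[0.5295 0.1993 0.07  ]
[0.4678 0.2188 0.07  ]
[0.4851 0.278  0.07  ]
green [0.493 0.327 0.1  ]
pink [0.416 0.233 0.1  ]
green [0.45  0.152 0.1  ]
green [0.367 0.271 0.1  ]
[[ 0.951  0.31  -0.001]
 [ 0.31  -0.951  0.002]
 [ 0.    -0.002 -1.   ]]
```

```bash
python3 -m pendant '[{"xyz":[21,-22,0],"yaw":0,"claw":1},{"xyz":[21,-22,0],"yaw":0,"claw":1},{"xyz":[21,-22,0],"yaw":0,"claw":1},{"xyz":[21,-22,0],"yaw":0,"claw":1},{"xyz":[21,-22,0],"yaw":0,"claw":1},{"xyz":[21,-22,0],"yaw":0,"claw":1},{"xyz":[21,-22,0],"yaw":0,"claw":1},{"xyz":[21,-22,0],"yaw":0,"claw":1}]'
python3 -m pendant '[{"xyz":[21,-22,0],"yaw":0,"claw":1},{"xyz":[21,-22,0],"yaw":0,"claw":1},{"xyz":[21,-22,0],"yaw":0,"claw":1},{"xyz":[21,-22,0],"yaw":0,"claw":1},{"xyz":[21,-22,0],"yaw":0,"claw":1},{"xyz":[21,-22,0],"yaw":0,"claw":1},{"xyz":[21,-22,0],"yaw":0,"claw":1},{"xyz":[21,-22,0],"yaw":0,"claw":1}]'
```

```text
t: 0.82
ee_pos: [0.3145, -0.4209, 0.2496]
orientation: [0.988, 0.157, -0.0, -0.0]
ft_force: [0.4, 0.2, -0.8]
grip_width: 0.0853
grip_force: 0.0
t: 1.48
ee_pos: [0.4196, -0.2016, 0.2498]
orientation: [0.988, 0.157, -0.0, -0.0]
ft_force: [0.6, -0.5, -1.0]
grip_width: 0.0855
grip_force: 0.0
```

```bash
python3 -m pendant '[{"xyz":[23,-29,0],"yaw":0,"claw":1},{"xyz":[23,-29,0],"yaw":0,"claw":1},{"xyz":[23,-29,0],"yaw":0,"claw":1},{"xyz":[23,-29,0],"yaw":0,"claw":1},{"xyz":[0,0,0],"yaw":0,"claw":1},{"xyz":[0,0,0],"yaw":0,"claw":1},{"xyz":[0,0,0],"yaw":0,"claw":1}]'
python3 -c "
from h import *
snap('wrist','w1.png');print(r.get_obs()['ee_pos'])"
python3 -m pendant '[{"xyz":[18,-30,0],"yaw":-4,"claw":1},{"xyz":[20,-29,0],"yaw":-5,"claw":1},{"xyz":[22,-27,0],"yaw":-5,"claw":1},{"xyz":[25,-25,0],"yaw":-5,"claw":1},{"xyz":[27,-23,0],"yaw":-5,"claw":1},{"xyz":[29,-21,0],"yaw":-5,"claw":1},{"xyz":[30,-18,0],"yaw":-5,"claw":1},{"xyz":[30,-16,0],"yaw":-5,"claw":1}]'
python3 -m pendant '[{"xyz":[20,-15,0],"yaw":-4,"claw":1},{"xyz":[0,0,0],"yaw":0,"claw":1},{"xyz":[0,0,0],"yaw":0,"claw":1},{"xyz":[0,0,0],"yaw":0,"claw":1}]'
python3 -c "
from h import *
snap('wrist','w2.png')
a=np.hstack([cv2.imread('pics/w1.png'),cv2.imread('pics/w2.png')]);cv2.imwrite('pics/w12.png',cv2.resize(a,(800,300)))"
```

```text
t: 2.07
ee_pos: [0.4708, -0.0643, 0.2497]
orientation: [0.988, 0.157, -0.0, 0.0]
ft_force: [-0.7, -0.4, -0.8]
grip_width: 0.0854
grip_force: 0.0
[ 0.47065205 -0.06488683  0.24972749]
t: 2.78
ee_pos: [0.5309, 0.2098, 0.2499]
orientation: [0.878, 0.478, 0.0, 0.0]
ft_force: [0.5, 0.3, -0.5]
grip_width: 0.0854
grip_force: 0.0
t: 3.12
ee_pos: [0.5286, 0.2332, 0.2496]
orientation: [0.862, 0.507, -0.001, 0.0]
ft_force: [-0.7, -0.8, -0.2]
grip_width: 0.0853
grip_force: 0.0
```

View pics/w12.png

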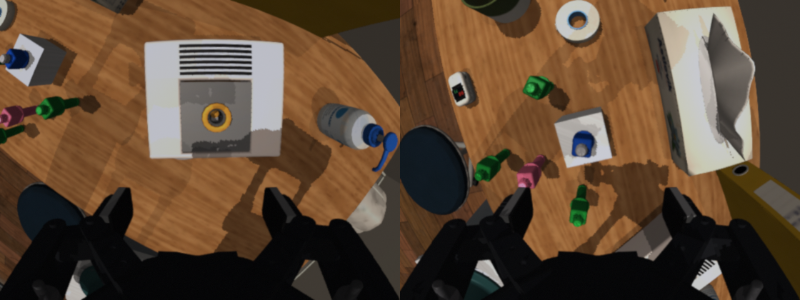

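The left half (over the unit) shows the brass mouth at about (302,164) native. The right half shows the adapter in its stand at about (256,203) native. I'll enlarge both to measure them.

```bash
python3 - <<'E'
import cv2,numpy as np
c=lambda f,u,v:cv2.resize(cv2.imread('pics/'+f)[v:v+100,u:u+66],(396,600),interpolation=cv2.INTER_CUBIC)
cv2.imwrite('pics/c2.png',np.hstack([c('w1.png',269,114),c('w2.png',223,150)]))
E
```

```text
(no output)
```

View pics/c2.png

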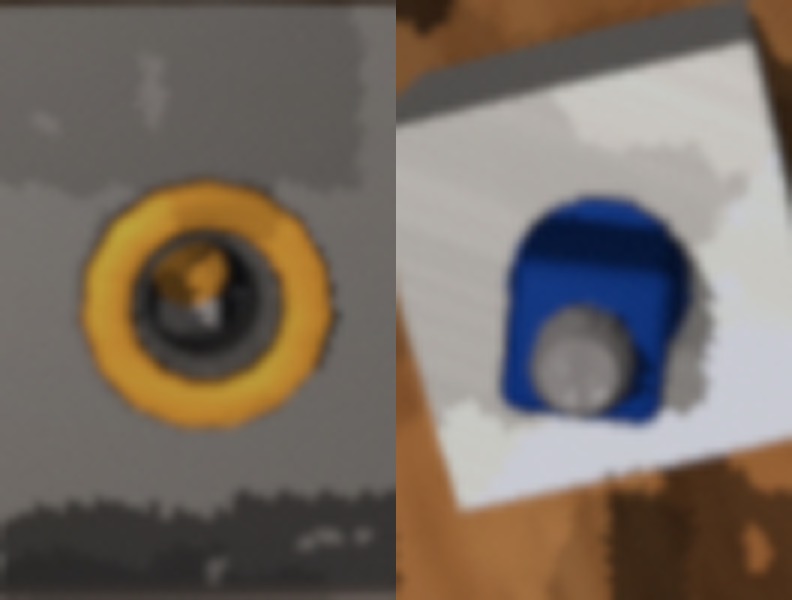

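```bash
python3 - <<'E'
from h import *
from scipy.spatial.transform import Rotation as R
P=np.array([atz('wrist','w2.png',223+(u-396)/6-.5,150+v/6-.5,.106)[:2] for u,v in [(517,265),(672,270),(660,420),(502,405)]])
print(P.round(4),P.mean(0).round(4))
for i in range(4):
    d=P[(i+1)%4]-P[i]; print(np.degrees(np.arctan2(d[1],d[0])).round(1),np.linalg.norm(d).round(4))
print('tail',tri([('wrist','w2.png',253.7,210.3),('scene','scene0.png',225.7,221),('top','top0.png',213.7,198.6)]), atz('wrist','w2.png',253.7,210.3,.12))
print('mouth',tri([('wrist','w1.png',303,164.3),('scene','scene0.png',326.4,172.7),('top','top0.png',335.6,202.3)]), atz('wrist','w1.png',303,164.3,.088))
o=r.get_obs();M=R.from_quat(o['orientation']).as_matrix();print(o['ee_pos'],M.round(4).tolist(),np.degrees(np.arctan2(M[1,0],M[0,0])),o['joints'])
E
```

```text
[[0.5066 0.2523]
 [0.5255 0.2409]
 [0.5129 0.2222]
 [0.494  0.2354]] [0.5098 0.2377]
-31.2 0.0221
-124.0 0.0225
145.2 0.0231
53.2 0.0211
tail (array([0.50899502, 0.23756622, 0.12011971]), [np.float64(0.001480439248639566), np.float64(0.0012855389519927994), np.float64(0.0013827767218889662)]) [0.51038102 0.23815238 0.12      ]
mouth (array([ 0.50460373, -0.07687007,  0.0883188 ]), [np.float64(0.001588785300297251), np.float64(0.0003073267779944548), np.float64(0.0018061036930611812)]) [ 0.50546041 -0.07822462  0.088     ]
[0.52860289 0.23303707 0.24979405] [[0.4867, 0.8736, -0.0004], [0.8736, -0.4867, -0.0008], [-0.0009, 0.0001, -1.0]] 60.87589781588754 [ 3.72464713e-01  8.14657445e-02  1.81654865e+00 -6.62976944e-04
  1.24421217e+00  8.80989040e-01]
```

```bash
python3 -m pendant '[{"xyz":[-5,-19,0],"yaw":5,"claw":1},{"xyz":[0,0,30],"yaw":0,"claw":1},{"xyz":[0,0,30],"yaw":0,"claw":1},{"xyz":[0,0,30],"yaw":0,"claw":1},{"xyz":[0,0,30],"yaw":0,"claw":1},{"xyz":[0,0,20],"yaw":0,"claw":1},{"xyz":[0,0,0],"yaw":0,"claw":1},{"xyz":[0,0,0],"yaw":0,"claw":1}]'
python3 -c "
from h import *
o=r.get_obs();print(o['ee_pos'],o['ft_force'])
im,p=snap('wrist','w3.png');cv2.imwrite('pics/w3.png',im[:,:,::-1])"
```

```text
t: 3.83
ee_pos: [0.5085, 0.2379, 0.109]
orientation: [0.883, 0.469, -0.002, -0.0]
ft_force: [0.8, -0.1, 0.2]
grip_width: 0.0854
grip_force: 0.0
[0.50854431 0.23791213 0.10901003] [ 0.8047266  -0.11610716  0.16875592]
```

View pics/w3.png

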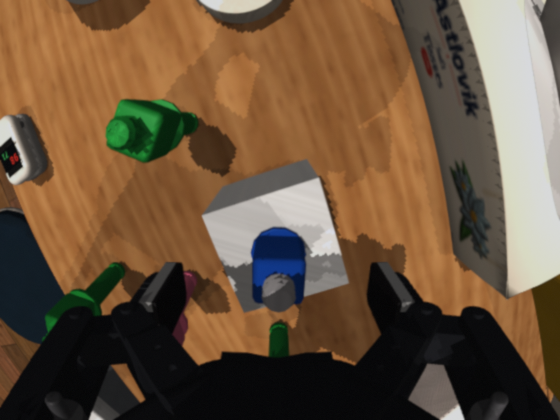

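The open fingers straddle the adapter evenly: pads at about (183,300) and (370,300), adapter at about (279,265), with the grip's edges parallel to the pads. I'll descend the last 13 mm and grip.

```bash
python3 -c "
from h import *
print(atz('wrist','w3.png',280,290,.12))"
python3 -m pendant '[{"xyz":[0,0,8],"yaw":0,"claw":1},{"xyz":[0,0,5],"yaw":0,"claw":1},{"xyz":[0,0,0],"yaw":0,"claw":0.2},{"xyz":[0,0,0],"yaw":0,"claw":0.2},{"xyz":[0,0,0],"yaw":0,"claw":0.2},{"xyz":[0,0,0],"yaw":0,"claw":0.2},{"xyz":[0,0,0],"yaw":0,"claw":0.2},{"xyz":[0,0,0],"yaw":0,"claw":0.2}]' 80
python3 -m pendant '[{"xyz":[0,0,0],"yaw":0,"claw":0.2},{"xyz":[0,0,0],"yaw":0,"claw":0.2},{"xyz":[0,0,0],"yaw":0,"claw":0.2},{"xyz":[0,0,0],"yaw":0,"claw":0.2}]'
```

```text
[0.51256006 0.24088079 0.12      ]
t: 4.55
ee_pos: [0.5099, 0.2401, 0.0977]
orientation: [0.883, 0.47, 0.001, 0.0]
ft_force: [0.8, -0.9, -1.1]
grip_width: 0.0231
grip_force: 78.3
t: 4.88
ee_pos: [0.5099, 0.2401, 0.0976]
orientation: [0.883, 0.47, 0.001, -0.0]
ft_force: [-0.9, 1.0, 4.7]
grip_width: 0.0231
grip_force: 78.9
```

```bash
python3 -m pendant '[{"xyz":[0,0,-5],"yaw":0,"claw":0.2},{"xyz":[0,0,-10],"yaw":0,"claw":0.2},{"xyz":[0,0,-20],"yaw":0,"claw":0.2},{"xyz":[0,0,-25],"yaw":0,"claw":0.2},{"xyz":[0,0,-25],"yaw":0,"claw":0.2},{"xyz":[0,0,-25],"yaw":0,"claw":0.2},{"xyz":[0,0,-20],"yaw":0,"claw":0.2},{"xyz":[0,0,0],"yaw":0,"claw":0.2}]'
python3 - <<'E'
from h import *
from scipy.spatial.transform import Rotation as R
o=r.get_obs();M=R.from_quat(o['orientation']).as_matrix();print(o['ee_pos'],o['ft_force'],M.round(4).tolist())
snap('wrist','w4.png')
print(1000*M.T@(np.array([.5046,-.0769,0])-o['ee_pos']), o['joints'])
E
```

```text
t: 5.55
ee_pos: [0.5116, 0.2407, 0.2327]
orientation: [0.883, 0.47, 0.004, 0.0]
ft_force: [0.5, -0.1, -0.4]
grip_width: 0.0229
grip_force: 79.9
[0.51155106 0.2407238  0.23273172] [ 0.522053   -0.12198921 -0.43590363] [[0.5587, 0.8293, 0.0072], [0.8293, -0.5587, 0.0031], [0.0066, 0.0043, -1.0]]
[-268.83514073  170.71322517  231.69356251] [3.95738490e-01 6.43217946e-02 1.86695006e+00 6.87391318e-05
 1.20246419e+00 9.88578417e-01]
```

View pics/w4.png

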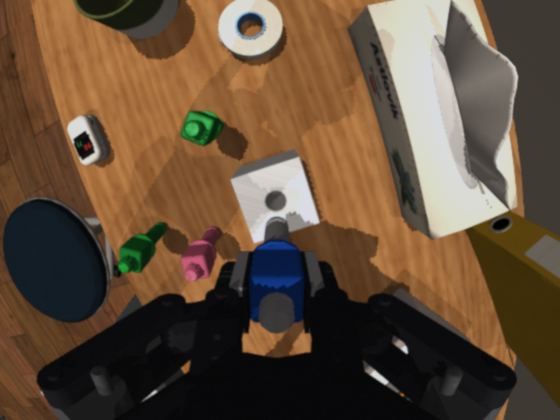

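The adapter is held upright between the pads (tail at about (277,313)), and the stand's hole is empty at (276,200). Next I'll carry it over the outlet.

```bash
python3 -m pendant '[{"xyz":[-15,10,0],"yaw":0,"claw":0.2},{"xyz":[-30,19,0],"yaw":0,"claw":0.2},{"xyz":[-34,21,0],"yaw":0,"claw":0.2},{"xyz":[-34,21,0],"yaw":0,"claw":0.2},{"xyz":[-34,21,0],"yaw":0,"claw":0.2},{"xyz":[-34,21,0],"yaw":0,"claw":0.2},{"xyz":[-34,22,0],"yaw":0,"claw":0.2},{"xyz":[-34,22,0],"yaw":0,"claw":0.2}]'
python3 -m pendant '[{"xyz":[-20,14,0],"yaw":0,"claw":0.2},{"xyz":[0,0,10],"yaw":0,"claw":0.2},{"xyz":[0,0,10],"yaw":0,"claw":0.2},{"xyz":[0,0,0],"yaw":0,"claw":0.2},{"xyz":[0,0,0],"yaw":0,"claw":0.2},{"xyz":[0,0,0],"yaw":0,"claw":0.2}]'
python3 - <<'E'
from h import *
from scipy.spatial.transform import Rotation as R
o=r.get_obs();M=R.from_quat(o['orientation']).as_matrix();print(o['ee_pos'],o['ft_force'],M.round(4).tolist())
im,p=snap('wrist','w5.png')
im2,_=snap('scene','s5.png');im3,_=snap('top','t5.png')
c=lambda f,u,v,w,h,W,H:cv2.resize(cv2.imread('pics/'+f)[v:v+h,u:u+w],(W,H),interpolation=cv2.INTER_CUBIC)
cv2.imwrite('pics/c5.png',np.hstack([c('w5.png',200,160,140,200,420,600),c('s5.png',290,90,74,120,370,600)]))
E
```

```text
t: 6.27
ee_pos: [0.4983, -0.0559, 0.225]
orientation: [0.883, 0.47, -0.002, -0.001]
ft_force: [1.1, 0.2, -1.2]
grip_width: 0.0223
grip_force: 79.9
t: 6.77
ee_pos: [0.5004, -0.0775, 0.2061]
orientation: [0.882, 0.471, -0.001, -0.001]
ft_force: [-0.2, -0.1, -0.5]
grip_width: 0.0225
grip_force: 79.9
[ 0.50036938 -0.07748754  0.20612201] [-0.15798985 -0.05326938 -0.48458092] [[0.5571, 0.8304, -0.0018], [0.8304, -0.5571, 0.0007], [-0.0005, -0.0019, -1.0]]
```

View pics/c5.png

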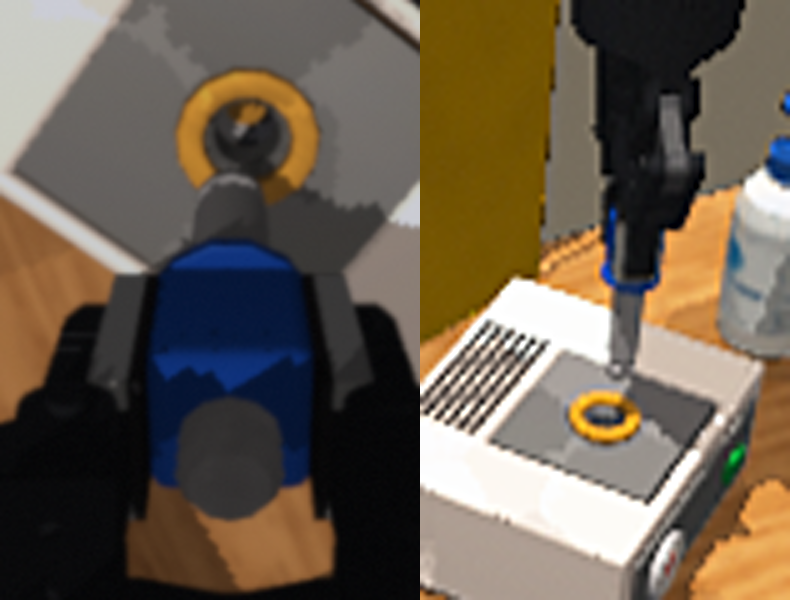

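```bash
cat >> h.py <<'E'
def proj(n,f,X):
    d=np.load('pics/'+f+'.npz');K,E=d['K'],d['E'];c=E[:3,:3].T@(np.array(X)-E[:3,3]);x,y,z=c[0],-c[1],-c[2]
    if n=='wrist':
        q=np.hypot(x,y);t=np.arctan2(q,z);x,y=x/q*t,y/q*t
    else: x,y=x/z,y/z
    return np.array([K[0,0]*x+K[0,2],K[1,1]*y+K[1,2]])
E
python3 - <<'E'
from h import *
T=np.array([.50037,-.07749,.20612]);X=np.array([.5571,.8304,0]);Y=np.array([.8304,-.5571,0])
z=lambda h:np.array([0,0,h-.091])
W=lambda P:((proj('wrist','w5.png',P)+.5-[200,160])*3).round(0)
S=lambda P:((proj('scene','s5.png',P)+.5-[290,90])*5+[420,0]).round(0)
for n,P in [('tail top c',T+z(.114)),('tail low edge',T+z(.114)-.0055*X),('tail L',T+z(.114)+.0055*Y),('tail R',T+z(.114)-.0055*Y),('flange far',T+z(.068)+.015*X),('grip c top',T+z(.1)),('stem20',T+z(.02)),('tip',T+z(0)),('stem8 far',T+z(.007)+.008*X),('mouthA',[.5046,-.0769,.088]),('mouthW',[.5055,-.0782,.088])]: print(n,W(P),S(P))
print('mouth now wrist',atz('wrist','w5.png',200+248/3-.5,160+135/3-.5,.088), 'scene',atz('scene','scene0.png',326.4,172.7,.088),'top',atz('top','top0.png',335.6,202.3,.088))
E
```

```text
tail top c [229. 471.] [637. 193.]
tail low edge [229. 505.] [648. 193.]
tail L [273. 471.] [634. 187.]
tail R [185. 471.] [639. 200.]
flange far [230. 229.] [598. 275.]
grip c top [229. 413.] [634. 218.]
stem20 [230. 212.] [619. 350.]
tip [230. 182.] [615. 380.]
stem8 far [230. 159.] [601. 371.]
mouthA [243. 138.] [604. 417.]
mouthW [248. 141.] [605. 415.]
mouth now wrist [ 0.50625201 -0.07688177  0.088     ] scene [ 0.50503835 -0.07756217  0.088     ] top [ 0.50367958 -0.07535067  0.088     ]
```

```bash
python3 -m pendant '[{"xyz":[5,4,0],"yaw":0,"claw":0.2},{"xyz":[0,0,12],"yaw":0,"claw":0.2},{"xyz":[0,0,10],"yaw":0,"claw":0.2},{"xyz":[0,0,5],"yaw":0,"claw":0.2},{"xyz":[0,0,4],"yaw":0,"claw":0.2},{"xyz":[0,0,0],"yaw":0,"claw":0.2},{"xyz":[0,0,0],"yaw":0,"claw":0.2}]'
python3 - <<'E'
from h import *
print(r.get_obs()['ee_pos'],r.get_obs()['ft_force'])
snap('wrist','w6.png');snap('scene','s6.png')
c=lambda f,u,v,w,h,W,H:cv2.resize(cv2.imread('pics/'+f)[v:v+h,u:u+w],(W,H),interpolation=cv2.INTER_CUBIC)
cv2.imwrite('pics/c6.png',np.hstack([c('w6.png',200,160,140,200,420,600),c('s6.png',290,110,60,100,360,600)]))
E
```

```text
t: 7.5
ee_pos: [0.5066, -0.0769, 0.1753]
orientation: [0.883, 0.47, -0.001, -0.0]
ft_force: [0.2, -0.7, -1.6]
grip_width: 0.023
grip_force: 79.9
[ 0.50655815 -0.07694602  0.17532074] [ 0.1663198  -0.74737562 -1.64353025]
```

View pics/c6.png

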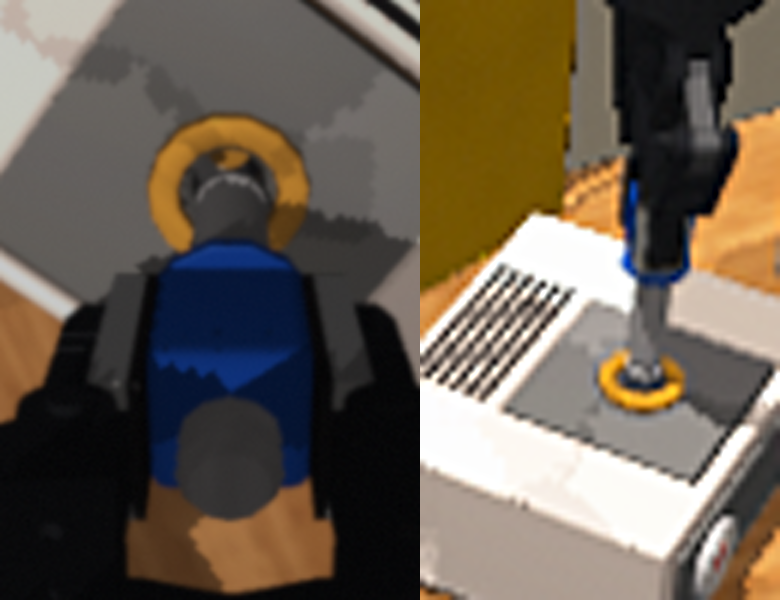

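The stem is now inside the ring's opening: ring centre at crop (229,193), stem axis at x≈231. Scene crop agrees. I'll descend gently, checking the force.

```bash
for i in 1 2; do :; done; python3 -m pendant '[{"xyz":[0,0,3],"yaw":0,"claw":0.2},{"xyz":[0,0,3],"yaw":0,"claw":0.2},{"xyz":[0,0,0],"yaw":0,"claw":0.2}]'; python3 - <<'E'
from h import *
o=r.get_obs();print(o['ee_pos'],o['ft_force'],o['wrist_torque'])
m=np.array([.5060,-.0772,.088])
X=np.array([.5571,.8304,0]);Z=np.array([0,0,1])
T=np.array([.50656,-.07695,.1753-.091])
W=lambda P:((proj('wrist','w6.png',P)+.5-[200,160])*3).round(0)
for n,P in [('ring c',m),('T at ring',T*[1,1,0]+[0,0,.088]),('ring far out',m+.019*X),('ring far in',m+.0115*X),('stem8far if concentric',m*[1,1,0]+[0,0,T[2]+.008]+.008*X),('tip if conc',m*[1,1,0]+[0,0,T[2]+.0]+.0035*X)]: print(n,W(P))
E
```

```text
t: 7.85
ee_pos: [0.5067, -0.0769, 0.1695]
orientation: [0.883, 0.47, -0.0, -0.0]
ft_force: [-0.9, -0.8, -0.3]
grip_width: 0.0226
grip_force: 79.9
[ 0.50666582 -0.07689788  0.16949477] [-0.8557683  -0.80312651 -0.33690643] [-0.01674515  0.05242945  0.01288708]
ring c [229. 190.]
T at ring [230. 188.]
ring far out [228. 110.]
ring far in [228. 142.]
stem8far if concentric [228. 162.]
tip if conc [229. 170.]
```

```bash
python3 -m pendant '[{"xyz":[1.5,0,1],"yaw":0,"claw":0.2},{"xyz":[0,0,2],"yaw":0,"claw":0.2},{"xyz":[0,0,1],"yaw":0,"claw":0.2},{"xyz":[0,0,0],"yaw":0,"claw":0.2}]'; python3 -c "
from h import *
for i in range(1):
  o=r.get_obs();print(o['ee_pos'],o['ft_force'],o['wrist_torque'])"
python3 -m pendant '[{"xyz":[0,0,2],"yaw":0,"claw":0.2},{"xyz":[0,0,1],"yaw":0,"claw":0.2},{"xyz":[0,0,0],"yaw":0,"claw":0.2}]'; python3 -c "
from h import *
for i in range(1):
  o=r.get_obs();print(o['ee_pos'],o['ft_force'],o['wrist_torque'])"
```

```text
t: 8.18
ee_pos: [0.5075, -0.0756, 0.1656]
orientation: [0.883, 0.47, -0.0, -0.0]
ft_force: [-0.2, 0.5, -0.4]
grip_width: 0.0227
grip_force: 79.9
[ 0.50753987 -0.07561208  0.16559734] [-0.19125033  0.45433725 -0.40388169] [-0.04421791  0.12332642 -0.04175121]
t: 8.43
ee_pos: [0.5076, -0.0756, 0.1626]
orientation: [0.883, 0.47, -0.0, -0.0]
ft_force: [-1.3, -0.6, -1.8]
grip_width: 0.0226
grip_force: 80.0
[ 0.50757229 -0.07564259  0.16255352] [-1.33652336 -0.55722365 -1.76403645] [-0.06734491  0.22643941 -0.00036502]
```

```bash
python3 -m pendant '[{"xyz":[-0.4,-0.4,2],"yaw":0,"claw":0.2},{"xyz":[0,0,2],"yaw":0,"claw":0.2},{"xyz":[0,0,2],"yaw":0,"claw":0.2},{"xyz":[0,0,2],"yaw":0,"claw":0.2},{"xyz":[0,0,0],"yaw":0,"claw":0.2}]'; python3 -c "
from h import *
o=r.get_obs();print(o['ee_pos'],o['ft_force'],o['wrist_torque'])"
python3 -m pendant '[{"xyz":[0,0,2],"yaw":0,"claw":0.2},{"xyz":[0,0,2],"yaw":0,"claw":0.2},{"xyz":[0,0,2],"yaw":0,"claw":0.2},{"xyz":[0,0,0],"yaw":0,"claw":0.2}]'; python3 -c "
from h import *
o=r.get_obs();print(o['ee_pos'],o['ft_force'],o['wrist_torque'])"
```

```text
t: 8.85
ee_pos: [0.5071, -0.0757, 0.1544]
orientation: [0.883, 0.47, -0.0, -0.0]
ft_force: [0.0, -0.5, -1.2]
grip_width: 0.0225
grip_force: 79.9
[ 0.50713043 -0.07572727  0.15444613] [ 0.03002251 -0.53222174 -1.22607493] [-0.00699245  0.04661434 -0.05710986]
t: 9.18
ee_pos: [0.5071, -0.0757, 0.1485]
orientation: [0.883, 0.47, -0.0, -0.0]
ft_force: [0.6, -1.0, 0.2]
grip_width: 0.0226
grip_force: 79.9
[ 0.50709219 -0.07572734  0.14846991] [ 0.55733117 -1.04210575  0.16118189] [-0.00819315  0.03745545 -0.00819866]
```

```bash
python3 -m pendant '[{"xyz":[0,0,2],"yaw":0,"claw":0.2},{"xyz":[0,0,2],"yaw":0,"claw":0.2},{"xyz":[0,0,1],"yaw":0,"claw":0.2},{"xyz":[0,0,0],"yaw":0,"claw":0.2}]' | grep -E 't:|pos|ft'
python3 -m pendant '[{"xyz":[0,0,1],"yaw":0,"claw":0.2},{"xyz":[0,0,1],"yaw":0,"claw":0.2},{"xyz":[0,0,1],"yaw":0,"claw":0.2},{"xyz":[0,0,0],"yaw":0,"claw":0.2}]' | grep -E 't:|pos|ft'
python3 -m pendant '[{"xyz":[0,0,1],"yaw":0,"claw":0.2},{"xyz":[0,0,1],"yaw":0,"claw":0.2},{"xyz":[0,0,0],"yaw":0,"claw":0.2}]' | grep -E 't:|pos|ft'
```

```text
t: 9.52
ee_pos: [0.5072, -0.0758, 0.1436]
ft_force: [0.1, 0.2, -0.6]
t: 9.85
ee_pos: [0.5072, -0.0757, 0.1408]
ft_force: [-0.4, -0.2, -1.2]
t: 10.1
ee_pos: [0.5074, -0.0758, 0.139]
ft_force: [0.0, -1.1, 0.6]
```

```bash
python3 -m pendant '[{"xyz":[0,0,0.5],"yaw":0,"claw":0.2},{"xyz":[0,0,0.5],"yaw":0,"claw":0.2},{"xyz":[0,0,0],"yaw":0,"claw":0.2}]' | grep -E 't:|pos|ft'
python3 -m pendant '[{"xyz":[0,0,0.5],"yaw":0,"claw":0.2},{"xyz":[0,0,0.5],"yaw":0,"claw":0.2},{"xyz":[0,0,0],"yaw":0,"claw":0.2}]' | grep -E 't:|pos|ft'
python3 -m pendant '[{"xyz":[0,0,0.5],"yaw":0,"claw":0.2},{"xyz":[0,0,0.5],"yaw":0,"claw":0.2},{"xyz":[0,0,0],"yaw":0,"claw":0.2}]' | grep -E 't:|pos|ft'
```

```text
t: 10.35
ee_pos: [0.5074, -0.0758, 0.1381]
ft_force: [-0.5, 0.6, 0.5]
t: 10.6
ee_pos: [0.5074, -0.0758, 0.137]
ft_force: [-0.9, 0.0, 0.3]
t: 10.85
ee_pos: [0.5074, -0.0758, 0.1361]
ft_force: [-0.9, 0.2, 1.9]
```

```bash
python3 -m pendant '[{"xyz":[0,0,0.5],"yaw":0,"claw":0.2},{"xyz":[0,0,0.5],"yaw":0,"claw":0.2},{"xyz":[0,0,0],"yaw":0,"claw":0.2}]' | grep -E 't:|pos|ft'
python3 -m pendant '[{"xyz":[0,0,0.5],"yaw":0,"claw":0.2},{"xyz":[0,0,0.5],"yaw":0,"claw":0.2},{"xyz":[0,0,0],"yaw":0,"claw":0.2}]' | grep -E 't:|pos|ft'
```

```text
t: 11.1
ee_pos: [0.5074, -0.0758, 0.1351]
ft_force: [-1.2, -0.3, 2.5]
t: 11.35
ee_pos: [0.5074, -0.0758, 0.1341]
ft_force: [-0.3, 0.7, 2.9]
```

```bash
python3 -m pendant '[{"xyz":[0,0,0.5],"yaw":0,"claw":0.2},{"xyz":[0,0,0.5],"yaw":0,"claw":0.2},{"xyz":[0,0,0],"yaw":0,"claw":0.2}]' | grep -E 't:|pos|ft'
```

```text
t: 11.6
ee_pos: [0.5075, -0.0758, 0.1333]
ft_force: [-1.6, 0.3, 5.3]
```

```bash
python3 -m pendant '[{"xyz":[0,0,0.5],"yaw":0,"claw":0.2},{"xyz":[0,0,0.5],"yaw":0,"claw":0.2},{"xyz":[0,0,0],"yaw":0,"claw":0.2}]' | grep -E 't:|pos|ft|grip_w'
```

```text
t: 11.85
ee_pos: [0.5075, -0.0758, 0.1325]
ft_force: [-1.1, -0.4, 6.9]
grip_width: 0.0224
```

```bash
python3 -m pendant '[{"xyz":[0,0,0.5],"yaw":0,"claw":0.2},{"xyz":[0,0,0.5],"yaw":0,"claw":0.2},{"xyz":[0,0,0],"yaw":0,"claw":0.2}]' | grep -E 't:|pos|ft|grip_w'
```

```text
t: 12.1
ee_pos: [0.5074, -0.0758, 0.1313]
ft_force: [-0.8, 0.5, 3.3]
grip_width: 0.0227
```

```bash
python3 -m pendant '[{"xyz":[0,0,0.5],"yaw":0,"claw":0.2},{"xyz":[0,0,0.3],"yaw":0,"claw":0.2},{"xyz":[0,0,0],"yaw":0,"claw":0.2}]' | grep -E 't:|pos|ft|grip_w'
```

```text
t: 12.35
ee_pos: [0.5074, -0.0758, 0.1301]
ft_force: [-0.1, 0.4, 4.4]
grip_width: 0.0229
```

The force fell from 6.9 to 3.3 N, so the pawls have probably snapped. I'll feel for the stop in finer steps.

```bash
python3 -m pendant '[{"xyz":[0,0,0.3],"yaw":0,"claw":0.2},{"xyz":[0,0,0],"yaw":0,"claw":0.2}]' | grep -E 't:|pos|ft|grip_w'
```

```text
t: 12.52
ee_pos: [0.5074, -0.0758, 0.1298]
ft_force: [0.5, -0.2, 3.2]
grip_width: 0.0227
```

```bash
python3 -m pendant '[{"xyz":[0,0,0.3],"yaw":0,"claw":0.2},{"xyz":[0,0,0],"yaw":0,"claw":0.2}]' | grep -E 't:|pos|ft|grip_w'
```

```text
t: 12.68
ee_pos: [0.5074, -0.0758, 0.1296]
ft_force: [-1.1, 0.1, 3.2]
grip_width: 0.0227
```

```bash
python3 -m pendant '[{"xyz":[0,0,0.3],"yaw":0,"claw":0.2},{"xyz":[0,0,0],"yaw":0,"claw":0.2}]' | grep -E 't:|pos|ft|grip_w'
```

```text
t: 12.85
ee_pos: [0.5074, -0.0758, 0.1293]
ft_force: [-0.1, 0.1, 3.9]
grip_width: 0.0228
```

```bash
python3 -m pendant '[{"xyz":[0,0,0.3],"yaw":0,"claw":0.2},{"xyz":[0,0,0],"yaw":0,"claw":0.2}]' | grep -E 't:|pos|ft|grip_w'
```

```text
t: 13.02
ee_pos: [0.5074, -0.0758, 0.129]
ft_force: [-0.5, 0.3, 3.5]
grip_width: 0.0227
```

```bash
python3 -m pendant '[{"xyz":[0,0,0.3],"yaw":0,"claw":0.2},{"xyz":[0,0,0],"yaw":0,"claw":0.2}]' | grep -E 't:|pos|ft|grip_w'
```

```text
t: 13.18
ee_pos: [0.5074, -0.0758, 0.1287]
ft_force: [0.4, 0.3, 4.5]
grip_width: 0.0229
```

```bash
python3 -m pendant '[{"xyz":[0,0,0.3],"yaw":0,"claw":0.2},{"xyz":[0,0,0],"yaw":0,"claw":0.2}]' | grep -E 't:|pos|ft|grip_w'
```

```text
t: 13.35
ee_pos: [0.5074, -0.0758, 0.1284]
ft_force: [0.2, 1.0, 4.4]
grip_width: 0.0229
```

```bash
python3 -m pendant '[{"xyz":[0,0,0.3],"yaw":0,"claw":0.2},{"xyz":[0,0,0.3],"yaw":0,"claw":0.2},{"xyz":[0,0,0],"yaw":0,"claw":0.2}]' | grep -E 't:|pos|ft|grip_w'
```

```text
t: 13.6
ee_pos: [0.5074, -0.0758, 0.1278]
ft_force: [0.7, 0.4, 3.8]
grip_width: 0.0226
```

```bash
python3 -m pendant '[{"xyz":[0,0,0.3],"yaw":0,"claw":0.2},{"xyz":[0,0,0.3],"yaw":0,"claw":0.2},{"xyz":[0,0,0],"yaw":0,"claw":0.2}]' | grep -E 't:|pos|ft|grip_w'
```

```text
t: 13.85
ee_pos: [0.5074, -0.0758, 0.1272]
ft_force: [1.2, 0.2, 3.4]
grip_width: 0.0224
```

```bash
python3 -m pendant '[{"xyz":[0,0,0.3],"yaw":0,"claw":0.2},{"xyz":[0,0,0.2],"yaw":0,"claw":0.2},{"xyz":[0,0,0],"yaw":0,"claw":0.2}]' | grep -E 't:|pos|ft|grip_w'
```

```text
t: 14.1
ee_pos: [0.5074, -0.0758, 0.1267]
ft_force: [0.3, -0.2, 4.8]
grip_width: 0.0225
```

```bash
python3 -m pendant '[{"xyz":[0,0,0.3],"yaw":0,"claw":0.2},{"xyz":[0,0,0.2],"yaw":0,"claw":0.2},{"xyz":[0,0,0],"yaw":0,"claw":0.2}]' | grep -E 't:|pos|ft|grip_w'
```

```text
t: 14.35
ee_pos: [0.5074, -0.0758, 0.1262]
ft_force: [0.9, -0.2, 3.8]
grip_width: 0.0225
```

```bash
python3 -m pendant '[{"xyz":[0,0,0.3],"yaw":0,"claw":0.2},{"xyz":[0,0,0.2],"yaw":0,"claw":0.2},{"xyz":[0,0,0],"yaw":0,"claw":0.2}]' | grep -E 't:|pos|ft|grip_w'
```

```text
t: 14.6
ee_pos: [0.5073, -0.0758, 0.1257]
ft_force: [1.0, -0.5, 4.0]
grip_width: 0.0222
```

```bash
python3 -m pendant '[{"xyz":[0,0,0.3],"yaw":0,"claw":0.2},{"xyz":[0,0,0.2],"yaw":0,"claw":0.2},{"xyz":[0,0,0],"yaw":0,"claw":0.2}]' | grep -E 't:|pos|ft|grip_w'
```

```text
t: 14.85
ee_pos: [0.5073, -0.0758, 0.1252]
ft_force: [1.2, -0.1, 5.4]
grip_width: 0.0223
```

```bash
python3 -m pendant '[{"xyz":[0,0,0.3],"yaw":0,"claw":0.2},{"xyz":[0,0,0.2],"yaw":0,"claw":0.2},{"xyz":[0,0,0],"yaw":0,"claw":0.2}]' | grep -E 't:|pos|ft|grip_w'
```

```text
t: 15.1
ee_pos: [0.5072, -0.0758, 0.1244]
ft_force: [1.2, -0.1, 4.4]
grip_width: 0.0224
```

```bash
python3 -m pendant '[{"xyz":[0,0,0.3],"yaw":0,"claw":0.2},{"xyz":[0,0,0.2],"yaw":0,"claw":0.2},{"xyz":[0,0,0],"yaw":0,"claw":0.2}]' | grep -E 't:|pos|ft|grip_w'
```

```text
t: 15.35
ee_pos: [0.5072, -0.0758, 0.1241]
ft_force: [0.3, -0.5, 2.8]
grip_width: 0.0227
```

```bash
python3 -m pendant '[{"xyz":[0,0,0.3],"yaw":0,"claw":0.2},{"xyz":[0,0,0.2],"yaw":0,"claw":0.2},{"xyz":[0,0,0],"yaw":0,"claw":0.2}]' | grep -E 't:|pos|ft|grip_w'
```

```text
t: 15.6
ee_pos: [0.5072, -0.0758, 0.1236]
ft_force: [0.3, -1.1, 4.3]
grip_width: 0.0225
```

```bash
python3 -m pendant '[{"xyz":[0,0,0.3],"yaw":0,"claw":0.2},{"xyz":[0,0,0],"yaw":0,"claw":0.2}]' | grep -E 't:|pos|ft|grip_w'
```

```text
t: 15.77
ee_pos: [0.5072, -0.0758, 0.1233]
ft_force: [0.0, -0.3, 4.2]
grip_width: 0.0225
```

```bash
python3 -m pendant '[{"xyz":[0,0,0.3],"yaw":0,"claw":0.2},{"xyz":[0,0,0],"yaw":0,"claw":0.2}]' | grep -E 't:|pos|ft|grip_w'
```

```text
t: 15.93
ee_pos: [0.5072, -0.0758, 0.123]
ft_force: [0.3, -1.1, 3.9]
grip_width: 0.0227
```

```bash
python3 -m pendant '[{"xyz":[0,0,0.3],"yaw":0,"claw":0.2},{"xyz":[0,0,0],"yaw":0,"claw":0.2}]' | grep -E 't:|pos|ft|grip_w'
```

```text
t: 16.1
ee_pos: [0.5072, -0.0758, 0.1227]
ft_force: [-0.7, -0.6, 4.0]
grip_width: 0.0227
```

```bash
python3 -m pendant '[{"xyz":[0,0,0.3],"yaw":0,"claw":0.2},{"xyz":[0,0,0],"yaw":0,"claw":0.2}]' | grep -E 't:|pos|ft|grip_w'
```

```text
t: 16.27
ee_pos: [0.5073, -0.0758, 0.1226]
ft_force: [-0.3, -0.1, 5.4]
grip_width: 0.0228
```

```bash
python3 -m pendant '[{"xyz":[0,0,0.3],"yaw":0,"claw":0.2},{"xyz":[0,0,0],"yaw":0,"claw":0.2}]' | grep -E 't:|pos|ft|grip_w'
```

```text
t: 16.43
ee_pos: [0.5073, -0.0758, 0.1226]
ft_force: [-0.9, -0.2, 8.1]
grip_width: 0.0228
```

```bash
python3 -m pendant '[{"xyz":[0,0,0.3],"yaw":0,"claw":0.2},{"xyz":[0,0,0],"yaw":0,"claw":0.2}]' | grep -E 't:|pos|ft|grip_w'
```

```text
t: 16.6
ee_pos: [0.5073, -0.0758, 0.1226]
ft_force: [-1.4, -0.7, 8.1]
grip_width: 0.0231
```

The TCP has stopped at z = 0.1226 and the force is rising, so this is the stop. I'll press on gently to 16 N.

```bash
python3 -m pendant '[{"xyz":[0,0,0.3],"yaw":0,"claw":0.2},{"xyz":[0,0,0],"yaw":0,"claw":0.2},{"xyz":[0,0,0],"yaw":0,"claw":0.2}]' | grep -E 't:|pos|ft|grip_w'
```

```text
t: 16.85
ee_pos: [0.5074, -0.0758, 0.1225]
ft_force: [-1.5, 0.0, 10.0]
grip_width: 0.0225
```

```bash
python3 -m pendant '[{"xyz":[0,0,0.3],"yaw":0,"claw":0.2},{"xyz":[0,0,0],"yaw":0,"claw":0.2},{"xyz":[0,0,0],"yaw":0,"claw":0.2}]' | grep -E 't:|pos|ft|grip_w'
```

```text
t: 17.1
ee_pos: [0.5074, -0.0757, 0.1225]
ft_force: [-2.3, 0.1, 10.9]
grip_width: 0.0228
```

```bash
python3 -m pendant '[{"xyz":[0,0,0.4],"yaw":0,"claw":0.2},{"xyz":[0,0,0],"yaw":0,"claw":0.2},{"xyz":[0,0,0],"yaw":0,"claw":0.2}]' | grep -E 't:|pos|ft|grip_w'
```

```text
t: 17.35
ee_pos: [0.5075, -0.0758, 0.1225]
ft_force: [-3.7, 0.8, 13.6]
grip_width: 0.0225
```

```bash
python3 -m pendant '[{"xyz":[0,0,0.4],"yaw":0,"claw":0.2},{"xyz":[0,0,0],"yaw":0,"claw":0.2},{"xyz":[0,0,0],"yaw":0,"claw":0.2}]' | grep -E 't:|pos|ft|grip_w'
```

```text
t: 17.6
ee_pos: [0.5076, -0.0758, 0.1224]
ft_force: [-3.2, 0.6, 16.5]
grip_width: 0.0229
```

16.5 N with the TCP stopped, so it is at the stop and locked. Now for the pull test, raised gradually.

```bash
python3 -m pendant '[{"xyz":[0,0,-1],"yaw":0,"claw":0.2},{"xyz":[0,0,-1],"yaw":0,"claw":0.2},{"xyz":[0,0,-1],"yaw":0,"claw":0.2},{"xyz":[0,0,0],"yaw":0,"claw":0.2}]' | grep -E 't:|pos|ft|grip_w'
python3 -m pendant '[{"xyz":[0,0,-0.5],"yaw":0,"claw":0.2},{"xyz":[0,0,-0.5],"yaw":0,"claw":0.2},{"xyz":[0,0,0],"yaw":0,"claw":0.2}]' | grep -E 't:|pos|ft|grip_w'
python3 -m pendant '[{"xyz":[0,0,-0.5],"yaw":0,"claw":0.2},{"xyz":[0,0,-0.5],"yaw":0,"claw":0.2},{"xyz":[0,0,0],"yaw":0,"claw":0.2}]' | grep -E 't:|pos|ft|grip_w'
```

```text
t: 17.93
ee_pos: [0.5072, -0.0758, 0.1235]
ft_force: [0.1, -1.1, 3.9]
grip_width: 0.0227
t: 18.18
ee_pos: [0.5073, -0.0758, 0.1244]
ft_force: [0.7, -0.2, 3.3]
grip_width: 0.0227
t: 18.43
ee_pos: [0.5071, -0.0758, 0.1247]
ft_force: [1.8, -0.3, -3.5]
grip_width: 0.0228
```

It catches at z ≈ 0.1247, about 2 mm above the stop. I'll keep raising the pull.

```bash
python3 -m pendant '[{"xyz":[0,0,-0.5],"yaw":0,"claw":0.2},{"xyz":[0,0,-0.5],"yaw":0,"claw":0.2},{"xyz":[0,0,0],"yaw":0,"claw":0.2}]' | grep -E 't:|pos|ft|grip_w'
python3 -m pendant '[{"xyz":[0,0,-0.5],"yaw":0,"claw":0.2},{"xyz":[0,0,-0.5],"yaw":0,"claw":0.2},{"xyz":[0,0,0],"yaw":0,"claw":0.2}]' | grep -E 't:|pos|ft|grip_w'
```

```text
t: 18.68
ee_pos: [0.507, -0.0758, 0.1255]
ft_force: [3.8, -2.2, -8.9]
grip_width: 0.023
t: 18.93
ee_pos: [0.5069, -0.0758, 0.1268]
ft_force: [4.9, -3.0, -11.8]
grip_width: 0.0228
```

```bash
python3 -m pendant '[{"xyz":[0,0,-0.5],"yaw":0,"claw":0.2},{"xyz":[0,0,-0.5],"yaw":0,"claw":0.2},{"xyz":[0,0,0],"yaw":0,"claw":0.2}]' | grep -E 't:|pos|ft|grip_w'
```

```text
t: 19.18
ee_pos: [0.5068, -0.0757, 0.1277]
ft_force: [4.9, -2.6, -13.0]
grip_width: 0.0227
```

```bash
python3 -m pendant '[{"xyz":[0,0,0],"yaw":0,"claw":0.2},{"xyz":[0,0,0],"yaw":0,"claw":0.2},{"xyz":[0,0,0],"yaw":0,"claw":0.2},{"xyz":[0,0,0],"yaw":0,"claw":0.2},{"xyz":[0,0,0],"yaw":0,"claw":0.2},{"xyz":[0,0,0],"yaw":0,"claw":0.2},{"xyz":[0,0,0],"yaw":0,"claw":0.2},{"xyz":[0,0,0],"yaw":0,"claw":0.2}]' | grep -E 't:|pos|ft|grip_w'
python3 -m pendant '[{"xyz":[0,0,0],"yaw":0,"claw":0.2},{"xyz":[0,0,0],"yaw":0,"claw":0.2},{"xyz":[0,0,0],"yaw":0,"claw":0.2},{"xyz":[0,0,0],"yaw":0,"claw":0.2},{"xyz":[0,0,0],"yaw":0,"claw":0.2},{"xyz":[0,0,0],"yaw":0,"claw":0.2}]' | grep -E 't:|pos|ft|grip_w'
python3 -m pendant '[{"xyz":[0,0,0.5],"yaw":0,"claw":0.2},{"xyz":[0,0,1],"yaw":0,"claw":0.2},{"xyz":[0,0,1],"yaw":0,"claw":0.2},{"xyz":[0,0,1],"yaw":0,"claw":0.2},{"xyz":[0,0,0],"yaw":0,"claw":0.2},{"xyz":[0,0,0],"yaw":0,"claw":0.2}]' | grep -E 't:|pos|ft|grip_w'
```

```text
t: 19.85
ee_pos: [0.5068, -0.0758, 0.1277]
ft_force: [5.6, -1.6, -13.4]
grip_width: 0.0224
t: 20.35
ee_pos: [0.5068, -0.0757, 0.1276]
ft_force: [5.2, -2.0, -12.6]
grip_width: 0.0227
t: 20.85
ee_pos: [0.507, -0.0757, 0.1251]
ft_force: [2.7, -2.2, -8.0]
grip_width: 0.0228
```

```bash
python3 -m pendant '[{"xyz":[0,0,0.6],"yaw":0,"claw":0.2},{"xyz":[0,0,0.5],"yaw":0,"claw":0.2},{"xyz":[0,0,0],"yaw":0,"claw":0.2},{"xyz":[0,0,0],"yaw":0,"claw":0.2}]' | grep -E 't:|pos|ft|grip_w'
```

```text
t: 21.18
ee_pos: [0.5072, -0.0757, 0.1246]
ft_force: [-1.2, -1.3, -0.1]
grip_width: 0.0226
```

```bash
python3 -m pendant '[{"xyz":[0,0,0],"yaw":0,"claw":0.7},{"xyz":[0,0,0],"yaw":0,"claw":0.7},{"xyz":[0,0,0],"yaw":0,"claw":0.7},{"xyz":[0,0,0],"yaw":0,"claw":0.7},{"xyz":[0,0,0],"yaw":0,"claw":0.7},{"xyz":[0,0,0],"yaw":0,"claw":0.7},{"xyz":[0,0,0],"yaw":0,"claw":0.7}]'
python3 -m pendant '[{"xyz":[0,0,-10],"yaw":0,"claw":0.7},{"xyz":[0,0,-20],"yaw":0,"claw":0.7},{"xyz":[0,0,-25],"yaw":0,"claw":0.7},{"xyz":[0,0,-25],"yaw":0,"claw":0.7},{"xyz":[0,0,-25],"yaw":0,"claw":0.7},{"xyz":[0,0,-15],"yaw":0,"claw":0.7},{"xyz":[0,0,0],"yaw":0,"claw":0.7},{"xyz":[0,0,0],"yaw":0,"claw":0.7}]'
python3 - <<'E'
from h import *
snap('wrist','w9.png');snap('scene','s9.png')
a=cv2.resize(cv2.imread('pics/w9.png')[100:400,120:420],(400,400));b=cv2.resize(cv2.imread('pics/s9.png')[60:300,180:420],(400,400),interpolation=cv2.INTER_CUBIC)
cv2.imwrite('pics/c9.png',np.hstack([a,b]))
E
```

```text
t: 21.77
ee_pos: [0.5073, -0.0758, 0.1239]
orientation: [0.883, 0.47, 0.0, -0.0]
ft_force: [-0.3, -0.6, -0.2]
grip_width: 0.06
grip_force: 0.0
t: 22.43
ee_pos: [0.508, -0.0759, 0.2455]
orientation: [0.883, 0.47, 0.001, 0.001]
ft_force: [0.3, -0.5, -0.1]
grip_width: 0.0598
grip_force: 0.0
```

View pics/c9.png

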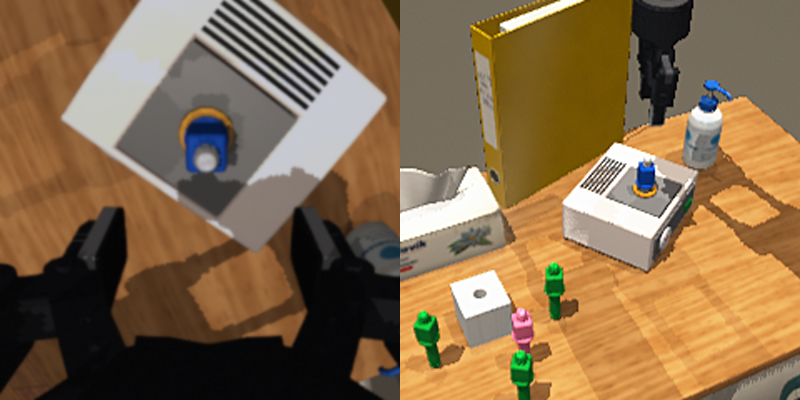

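The adapter stands upright and deep in the outlet (scene crop (647,175)), the gripper is clear, and the look-alikes and bystanders look undisturbed. Handing in.

```bash
python3 -c "
from station import r
print(r.job_done())"
```

```text
the job is handed in; nothing more can be done
None
```

The blue adapter is locked in the outlet and standing upright: I stopped pushing at 16.5 N on the end stop, it held a 13 N upward pull for over a second before I let go, and I handed the job in at about 22.5 s with the gripper clear.

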